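# Counterweight off the microphone boom

### The job

The desk microphone is being stripped for packing and the set screw of its counterweight is already slack: draw the counterweight along the boom and off the open tail end, letting it follow the tube's own line and never forcing it against the boom. Then set it down in the open tray by hand, without dropping it in, and leave the radio, the mug and the phone where they are.

Things in the scene. Friction and masses are not known exactly. Their poses are not given: they have to be found in the camera images.
- counterweight: Plain dark steel collar, outside diameter 44 mm, 30 mm long, through bore 20 mm, hanging loose on the boom's 16 mm tail tube near the post, 2 mm play all round, so up to about 8 degrees askew of the tube. Nothing locks it. Weight 2.3 to 3.7 N. Origin at its centre; x axis along its bore, roughly to the open tail end.
- stand: Microphone stand fixed to the desk: round base 160 mm across, 18 mm high, 20 mm post, boom on top. Origin under the base centre, on the post's axis. The tail runs to +x and ends free; to -x the boom and microphone reach 235 mm, up to 38 mm thick. The boom is clamped and does not give, but is easily strained: the collar drawn along it, or the robot, must press on it with under 12 N.
- knuckle (a point): Where boom and post axes cross, 190 mm up; clamp knob to 28 mm above. Seen from above the tail points up to 7 degrees either side of the stand's x. It ends 200 mm from here. Its first 85 mm are level; there a worn flush coupling joins the outer length, which runs off by up to 5 degrees sideways and 5 degrees up or down. These angles vary and are not reported: see or feel them.
- tray: Open grey plastic tray fixed to the desk, 190 mm (x) by 230 mm (y) by 40 mm high outside, walls and floor 4 mm, empty. Origin under its centre, z up. The counterweight lying on its round side in it has its centre 26 mm above the desk.
- radio: Bystander: a black hand-held radio standing upright, 36 by 58 by 112 mm with a stub antenna up to 200 mm high; the origin is the centre of its underside.
- mug: Bystander: a white mug, diameter 80 mm, 95 mm high; the origin is the centre of its underside.
- phone: Bystander: a black phone lying flat, 148 by 71 by 9 mm; the origin is the centre of its underside.
Not all that is in view belongs to the job. Of the things shaped like the counterweight, the steel one is meant.

How it is judged (in metres and radians):
On the way, in this order (a step that is already met when the one before it is completed fails the run):
1. the counterweight is drawn off the open tail end of the boom and carried clear of it (horizontal distance between counterweight and knuckle above 0.216 m and height (world z) of counterweight above 0.1 m), for 0.1 s.
2. the counterweight is set down in the tray while still held (not dropped in) (x of counterweight in the frame of tray between -0.08 and 0.08 m and y of counterweight in the frame of tray between -0.1 and 0.1 m and contact force between counterweight and tray above 0.3 N and contact force between the fingers and counterweight above 0.3 N), for 0.1 s.
At the end, for the whole second after the job is handed in: the counterweight lies at rest inside the tray, on its floor (centre less than 32 mm above the tray's underside, within 80 mm of the tray's centre along its x and 100 mm along its y, moving slower than 20 mm/s), let go (x of counterweight in the frame of tray between -0.08 and 0.08 m and y of counterweight in the frame of tray between -0.1 and 0.1 m and z of counterweight in the frame of tray below 0.032 m and linear speed of counterweight below 0.02 m/s); the robot touches nothing.
It fails at once if once it is being drawn along (over 6 mm from its start), the counterweight bears on the stand or its boom with over 12 N (distance of counterweight from where it was at the start of the episode above 0.006 m and contact force between counterweight and stand above 12 N).
It fails at once if the robot's fingers or arm push on the stand or its boom with over 12 N (contact force between any of the fingers, the arm and stand above 12 N).
It fails at once if the radio, the mug or the phone is moved by over 20 mm (distance of any of radio, mug, phone from where it was at the start of the episode above 0.02 m).
It also fails if it takes over 64 s, if anything falls off the work surface, if the arm or the gripper's body presses on something with over 40 N, if the wrist force passes 120 N, or if a joint passes its speed limit or range.

### The arm

A 6-joint arm with a two-finger parallel gripper is mounted at the origin on the work surface. World frame = base frame: x ahead of the robot, y to its left, z up, the work surface at z = 0. Lengths are in mm, angles in degrees, forces in N, time in s.
With the tool pointing down it reaches from about 350 to 950 mm from the base axis. Payload 17.4 kg.
Tool frame: the origin (TCP) lies at the very end of the fingers, on their centre line; the grasp point (between the pads) lies 19 mm behind it; z points along the fingers, y is the line along which they close (so a half turn about z gives the same grasp; the last joint's range is limited). The gripper opens to 93 mm and grips with 3 to 60 N. Pads are 15 mm wide; open, the fingers measure 128 mm over their backs; the gripper's body (75 mm by 188 mm) begins 65 mm behind the grasp point.
Start: joints at [74.897, 6.646, 82.598, -0, 90.757, -2.166], TCP at [151.131, 657.869, 218.646] pointing down, gripper open.
Joint ranges: [-162.19, 162.19], [-47.58, 125.68], [4.15, 143.07], [-65.23, 245.23], [0.69, 171.88], [-170.13, 170.13]. Speed limits (degrees/s): [108.29, 108.29, 127.2, 180, 180, 180].

### API

Orientations are given as [roll, pitch, yaw] about the fixed x, y, z axes, in that order (R = Rz(yaw) Ry(pitch) Rx(roll)).
In Python, from workcell import env gives the robot as it stands. The module is installed in compiled form; this text tells all that it offers.
- The arm moves only by the tool move_arm, never from a script. Its argument "rows" is a list of rows, each an object with "fingers": the closure, from 0 (fully open) to 1 (shut); "linear": the shift along the tool's x, y, z in cm, a list of three; "yaw": the turn about the tool's z in rad. In form: [{"fingers": fingers, "linear": [x, y, z], "yaw": yaw}, ...]. A call has 1 to 20 rows; each row is the pose to reach, as a shift and turn from the pose commanded when the call began, along the tool's axes at that moment; what a row does not reach only later rows make up. A row lasts 1/8 s, in which the tool goes at most 62.5 mm and 10.7 degrees, less where a joint would pass 70% of its speed; a pose out of reach is approached as far as the arm can. A call with a gripper value outside its range is refused whole. The fingers move at their own pace and stop on an object; "force" is the grip in N (left out, the last holds). Time passes only in rows, so rows that repeat a pose let the fingers close. It gives the time, the measured TCP pose, the force, the opening and the grip force at its end, in the units of the state.
- env.get_obs(): the state, without advancing time (a new reading comes with each control period).
- env.capture(name): name is "scene" or "top"; returns a dict with "pixels" (400x640x3 uint8, red, green, blue), "K" (3x3 intrinsics, pixels), "R" (3x3) and "t" (3): a world point X has camera coordinates R X + t. Camera axes: x right, y down, z forward; pixel columns grow to the right and rows downward; lengths in mm; the calibration is good to about 2 mm. A picture is of the moment at which its call begins. There is no depth.
- env.sign_off(): hands the job in; it is judged then, once.
The state is a dict: "time": time; "joints": joint angles; "joint_velocities": joint speeds; "joint_torque": joint torques, N m; "ee_pos": TCP position; "ee_rot": TCP orientation; "ft_force": force on the tool from outside, world axes, zero at the start; "moment": the same for the moment, N m; "width": finger opening in mm; "grasp_force": force on a finger pad.
Only numpy, scipy, OpenCV 4.12 (cv2) and the standard library are available. Lean on these libraries where they do the work, as an engineer would, in place of code of your own. Each camera call takes 0.05 s, during which the arm holds its last target. There are 200 camera calls.

## Working session

There is one attempt and no reset: what is moved stays moved. The work goes in short steps, Python scripts to look and compute and a tool call to move; the robot and the scene stay as the last step left them, time stands still between calls to the robot, and variables do not carry over. Pictures are saved under pics/ and viewed, at most 10 in all, crops included, and the job is handed in when it is done.

Besides the shell and the picture viewer there is one more tool, called in YAML: its name, and indented under it one key for each argument. move_arm: Moves the arm, as the interface text tells. Its arguments: {"type":"object","properties":{"rows":{"type":"array"},"force":{"type":"number"}},"required":["rows"]}

```bash
mkdir -p pics; python3 - <<'E'
from workcell import env
import cv2,numpy as np
for n in("scene","top"):
    c=env.capture(n);cv2.imwrite(f"pics/{n}0.png",c["pixels"][:,:,::-1]);np.savez(f"{n}0.npz",**c)
    print(n,c["K"].round(1).tolist(),c["R"].round(3).tolist(),c["t"].round(1).tolist(),(-c["R"].T@c["t"]).round())
print({k:np.round(v,2).tolist() for k,v in env.get_obs().items()})
E
```

```text
scene [[431.3, 0.0, 322.6], [0.0, 431.3, 188.5], [0.0, 0.0, 1.0]] [[-0.323, 0.946, 0.02], [0.56, 0.208, -0.802], [-0.763, -0.248, -0.597]] [117.9, -208.9, 1339.5] [1177.  264.  630.]
top [[502.7, 0.0, 324.0], [0.0, 502.7, 207.8], [0.0, 0.0, 1.0]] [[-0.016, -1.0, -0.005], [-0.982, 0.016, -0.187], [0.187, 0.002, -0.982]] [67.8, 561.9, 1147.7] [ 339.   56. 1233.]
{'time': 0.1, 'joints': [74.9, 6.67, 82.63, -0.0, 90.76, -2.17], 'joint_velocities': [-0.01, 0.0, -0.14, -0.01, -0.1, 0.07], 'joint_torque': [-0.0, -72.29, -62.39, 0.08, 0.02, -0.0], 'ee_pos': [151.1, 657.69, 218.0], 'ee_rot': [-179.94, -0.0, 167.06], 'ft_force': [0.1, -0.06, -0.63], 'moment': [-0.0, 0.01, 0.02], 'grasp_force': 0.0, 'width': 92.59}
```

View pics/scene0.png

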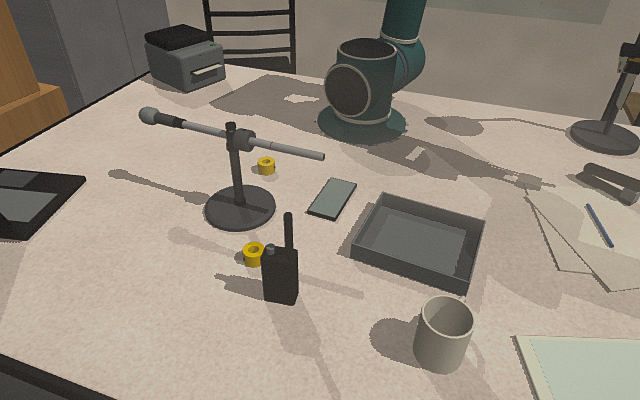

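View pics/top0.png

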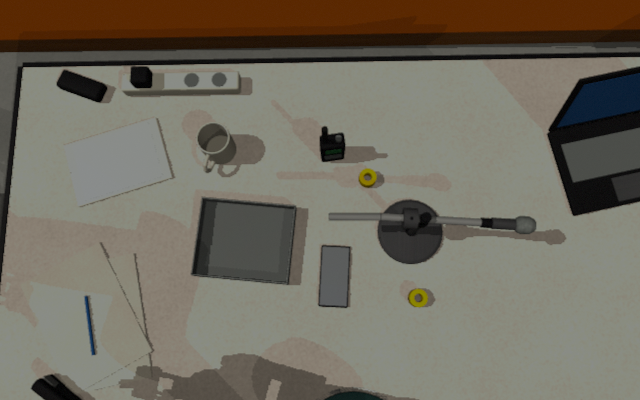

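The scene view shows the stand, with its knuckle near (232,132), the dark collar near (241,139) and the tail tip near (323,156). The tray is at (420,240). In the top view the stand is at (410,230), the collar about (410,218), the tail tip (330,216), the tray (245,240), the phone (335,276), the radio (332,147) and the mug (213,143). The yellow rings are decoys.

```bash
python3 - <<'E'
import cv2,numpy as np
a=cv2.imread("pics/scene0.png")[110:230,195:335];b=cv2.imread("pics/top0.png")[195:270,320:450]
a=cv2.resize(a,None,fx=5,fy=5,interpolation=2)[:,:];b=cv2.convertScaleAbs(cv2.resize(b,None,fx=6,fy=6,interpolation=2),alpha=1.6)
cv2.imwrite("pics/a.png",a);cv2.imwrite("pics/b.png",b)
E
```

```text
(no output)
```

View pics/a.png

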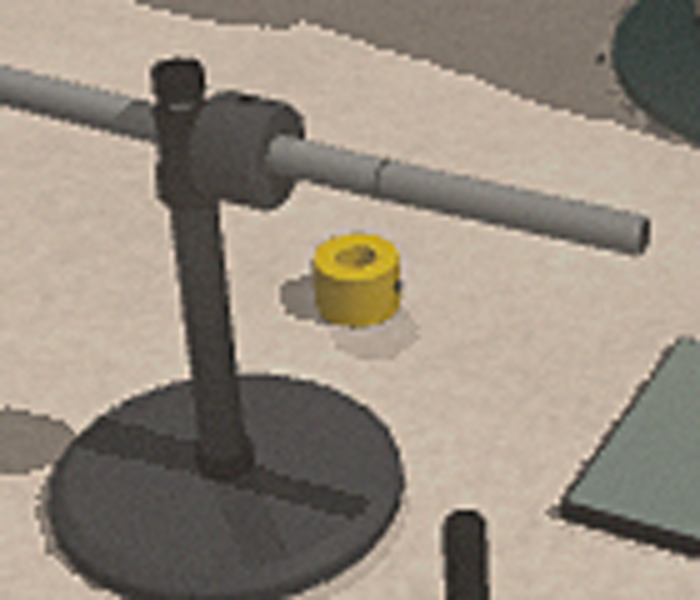

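View pics/b.png

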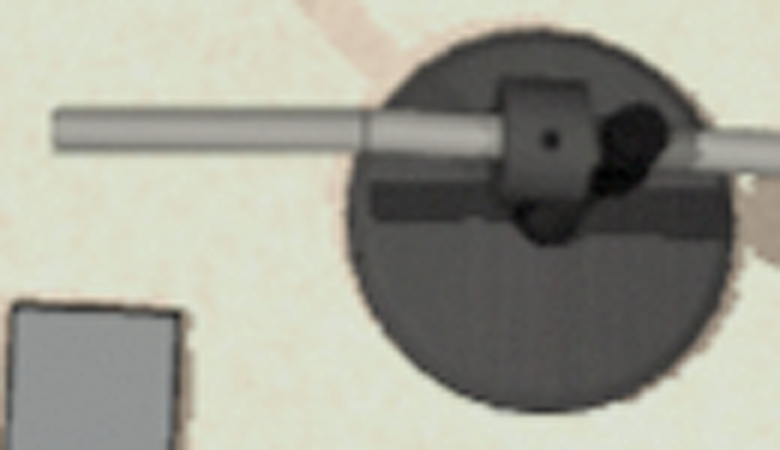

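The crops show the dark steel collar beside the post, with the seam at top px ≈(380.5,216.5) and the tip at (328.8,216.5). In the scene view the seam is ≈(271.5,145.3) and the tip ≈(323.5,156.5). Next I fit the tube edges by column and triangulate.

```bash
cat > h.py <<'E'
import numpy as np,cv2
def load(n): return dict(np.load(n+".npz"))
def ray(c,p):
    d=c["R"].T@np.linalg.solve(c["K"],[p[0],p[1],1.]);return -c["R"].T@c["t"],d/np.linalg.norm(d)
def tri(c1,p1,c2,p2):
    o1,d1=ray(c1,p1);o2,d2=ray(c2,p2)
    s=np.linalg.lstsq(np.c_[d1,-d2],o2-o1,rcond=None)[0];a=o1+s[0]*d1;b=o2+s[1]*d2
    return (a+b)/2,np.linalg.norm(a-b)
def onz(c,p,z):
    o,d=ray(c,p);return o+d*(z-o[2])/d[2]
def proj(c,X):
    q=c["K"]@(c["R"]@X+c["t"]);return q[:2]/q[2]
def mids(c,u0,u1,p,q,h=9):
    """column-wise midpoints of the tube near line p-q, by strongest edges either side"""
    g=cv2.cvtColor(c["pixels"],cv2.COLOR_RGB2LAB).astype(float);out=[]
    for u in range(u0,u1+1):
        v=p[1]+(q[1]-p[1])*(u-p[0])/(q[0]-p[0]);r=np.arange(int(v)-h,int(v)+h+1)
        col=g[r,u];d=np.linalg.norm(np.diff(col,axis=0),axis=1);m=r[:-1]+.5
        e=[]
        for s in(m<v,m>v):
            w=d*s;k=w.argmax();sl=slice(max(k-1,0),k+2);e.append((w[sl]*m[sl]).sum()/w[sl].sum())
        out.append((u,sum(e)/2,e[1]-e[0]))
    return np.array(out)
E
python3 - <<'E'
from h import *
T,S=load("top0"),load("scene0")
def fit(c,u0,u1,p,q):
    m=mids(c,u0,u1,p,q);k=np.abs(m[:,2]-np.median(m[:,2]))<1.5
    f=np.polyfit(m[k,0],m[k,1],1);print("w",np.median(m[:,2]).round(2),k.sum(),len(k),"rms",np.std(m[k,1]-np.polyval(f,m[k,0])).round(2),f.round(4));return f
def plane(c,f,u0,u1):
    o,a=ray(c,(u0,np.polyval(f,u0)));_,b=ray(c,(u1,np.polyval(f,u1)));n=np.cross(a,b);return o,n/np.linalg.norm(n)
L={}
for name,(tu,su) in dict(outer=((332,377),(275,318)),inner=((383,400),(256,268))).items():
    ft=fit(T,*tu,(328.8,216.2),(402,217));fs=fit(S,*su,(251,140.5),(323.5,156.5))
    d=np.cross(plane(T,ft,*tu)[1],plane(S,fs,*su)[1]);d/=np.linalg.norm(d);d*=np.sign(d[1])
    o,n=plane(S,fs,*su)
    print(name,d.round(4),"az",np.degrees(np.arctan2(d[1],d[0])).round(2),"el",np.degrees(np.arcsin(d[2])).round(2))
    for u in(328.8,380.3,400) :
        oo,r=ray(T,(u,np.polyval(ft,u)));print("  top u",u,(oo+r*((o-oo)@n)/(r@n)).round(1))
print("tip",tri(T,(328.8,216.3),S,(322.3,156.5)),"seam",tri(T,(380.2,216.4),S,(271.3,145.2)))
# base disc, tray
g=cv2.cvtColor(T["pixels"],cv2.COLOR_RGB2GRAY)
m=((g<105)*255).astype(np.uint8);m[:,:340]=0;m[:,480:]=0;m[:185]=0;m[280:]=0
cs=max(cv2.findContours(m,0,1)[0],key=cv2.contourArea);print("base box",cv2.boundingRect(cs))
e=cv2.fitEllipse(cs);print(e,onz(T,e[0],18))
m=((g<115)*255).astype(np.uint8);m[:,310:]=0;m[:,:180]=0;m[:190]=0;m[295:]=0
cs=max(cv2.findContours(m,0,1)[0],key=cv2.contourArea);b=cv2.approxPolyDP(cv2.convexHull(cs),6,True)[:,0];print(b.tolist(),[onz(T,p,40).round().tolist() for p in b])
E
```

```text
w 7.94 46 46 rms 0.12 [3.700000e-03 2.148047e+02]
w 8.54 44 44 rms 0.09 [ 0.2204 85.6116]
outer [ 0.0215  0.9997 -0.0074] az 88.77 el -0.42
  top u 328.8 [519.1  48.6 190. ]
  top u 380.3 [516.8 -59.6 190.8]
  top u 400 [ 515.9 -100.9  191.1]
w 6.66 14 18 rms 0.25 [9.560000e-02 1.792081e+02]
w 8.36 13 13 rms 0.12 [ 0.2557 76.1834]
inner [0.1101 0.9938 0.0169] az 83.68 el 0.97
  top u 328.8 [530.1  48.4 193.3]
  top u 380.3 [518.1 -59.6 191.4]
  top u 400 [ 513.6 -100.9  190.7]
tip (array([518.64894457,  48.21720838, 190.08347622]), np.float64(0.7358869922132205)) seam (array([516.28801924, -59.10627139, 190.90607808]), np.float64(0.6366185628993004))
base box (340, 199, 140, 65)
((411.2507629394531, 230.2897186279297), (57.46891403198242, 122.24808502197266), 94.31637573242188) [ 510.29802717 -152.91892906   18.        ]
[[201, 197], [307, 208], [300, 283], [191, 275]] [[597.0, 357.0, 40.0], [566.0, 100.0, 40.0], [387.0, 118.0, 40.0], [409.0, 375.0, 40.0]]
```

```bash
python3 - <<'E'
from h import *
T,S=load("top0"),load("scene0")
m=mids(T,439,478,(436,219.5),(480,222.5));print("w",np.median(m[:,2]));k=abs(m[:,2]-np.median(m[:,2]))<1.5
f=np.polyfit(m[k,0],m[k,1],1);P=[onz(T,(u,np.polyval(f,u)),190.5) for u in(440,478)];d=P[0]-P[1]
print("mic side",np.round(P,1),"az",np.degrees(np.arctan2(d[1],d[0])),"az to seam",[np.degrees(np.arctan2(*(np.array([516.9,-59.6])-p[:2])[::-1])).round(2) for p in P])
for p in((410.3,231.2),(410.6,231.2)):print("base",onz(T,p,18).round(1))
print("collar top centre",onz(T,(411.2,217.5),210).round(1))
for q in((402.8,217),(418.3,219)):print("collar end top",onz(T,q,205).round(1))
# collar centre in top (crop silhouette mid) and scene
print("collar tri",tri(T,(410.5,218.2),S,(243.5,139.9)))
for p in((203,198),(297,201),(293,283),(193,278)):print("tray",onz(T,p,40).round())
for p in((380,195),(485,233),(467,290),(352,253)):print("trayS",onz(S,p,40).round())
print("radio",onz(T,(334,157),0).round(),"ant",onz(T,(324.5,130),200).round(),"mug",onz(T,(213,132),95).round(),"phone",onz(T,(335,276),9).round())
from scipy.spatial.transform import Rotation as R
from workcell import env
o=env.get_obs();r=R.from_euler("xyz",o["ee_rot"],degrees=True)
print("tool shift cm to (514,-122,300)",(r.inv().apply(np.array([513.5,-122,300])-o["ee_pos"])/10).round(2), o["ee_rot"])
E
```

```text
w 7.167011139457131
mic side [[ 508.6 -184.6  190.5]
 [ 501.8 -263.9  190.5]] az 85.0883558409847 az to seam [np.float64(86.22), np.float64(85.78)]
base [ 508.1 -150.5   18. ]
base [ 508.1 -151.2   18. ]
collar top centre [ 509.8 -121.1  210. ]
collar end top [ 512.  -104.6  205. ]
collar end top [ 507.2 -136.5  205. ]
collar tri (array([ 511.82139631, -122.76507648,  187.32348782]), np.float64(1.4417305464588128))
tray [594. 352.  40.]
tray [583. 124.  40.]
tray [387. 134.  40.]
tray [402. 370.  40.]
trayS [401. 148.  40.]
trayS [451. 378.  40.]
trayS [617. 353.  40.]
trayS [599. 138.  40.]
radio [704.  31.   0.] ant [706.  55. 200.] mug [743. 319.  95.] phone [403.  35.   9.]
tool shift cm to (514,-122,300) [-52.78 -67.88  -8.13] [-1.79940499e+02 -2.11230185e-03  1.67061716e+02]
```

move_arm:
  rows:
    - {"fingers": 0, "linear": [0, 0, -8.1], "yaw": 0}
    - {"fingers": 0, "linear": [-10, -13, -8.1], "yaw": 0.3}
    - {"fingers": 0, "linear": [-52.6, -68, -8.1], "yaw": 1.429}
    - {"fingers": 0, "linear": [-52.6, -68, -8.1], "yaw": 1.429}
    - {"fingers": 0, "linear": [-52.6, -68, -8.1], "yaw": 1.429}
    - {"fingers": 0, "linear": [-52.6, -68, -8.1], "yaw": 1.429}
    - {"fingers": 0, "linear": [-52.6, -68, -8.1], "yaw": 1.429}
    - {"fingers": 0, "linear": [-52.6, -68, -8.1], "yaw": 1.429}
    - {"fingers": 0, "linear": [-52.6, -68, -8.1], "yaw": 1.429}
    - {"fingers": 0, "linear": [-52.6, -68, -8.1], "yaw": 1.429}
    - {"fingers": 0, "linear": [-52.6, -68, -8.1], "yaw": 1.429}
    - {"fingers": 0, "linear": [-52.6, -68, -8.1], "yaw": 1.429}
    - {"fingers": 0, "linear": [-52.6, -68, -8.1], "yaw": 1.429}
    - {"fingers": 0, "linear": [-52.6, -68, -8.1], "yaw": 1.429}
    - {"fingers": 0, "linear": [-52.6, -68, -8.1], "yaw": 1.429}
    - {"fingers": 0, "linear": [-52.6, -68, -8.1], "yaw": 1.429}
    - {"fingers": 0, "linear": [-52.6, -68, -8.1], "yaw": 1.429}
    - {"fingers": 0, "linear": [-52.6, -68, -8.1], "yaw": 1.429}

```text
time: 2.35
ee_pos: [511.3, -121.6, 299.9]
ee_rot: [180.0, -0.0, 85.3]
ft_force: [-0.1, 0.5, 0.4]
width: 93.0
grasp_force: 0.0
```

move_arm:
  rows:
    - {"fingers": 0, "linear": [0, 0.04, 4], "yaw": 0}
    - {"fingers": 0, "linear": [0, 0.04, 7], "yaw": 0}
    - {"fingers": 0, "linear": [0, 0.04, 10], "yaw": 0}
    - {"fingers": 0, "linear": [0, 0.04, 12], "yaw": 0}
    - {"fingers": 0, "linear": [0, 0.04, 13.1], "yaw": 0}
    - {"fingers": 0, "linear": [0, 0.04, 13.1], "yaw": 0}
    - {"fingers": 0, "linear": [0, 0.04, 13.1], "yaw": 0}
  force: 8

```text
time: 3.22
ee_pos: [512.3, -122.7, 169.7]
ee_rot: [179.9, 0.0, 85.2]
ft_force: [-0.3, 0.6, 0.3]
width: 93.1
grasp_force: 0.0
```

```bash
python3 - <<'E'
from workcell import env
import cv2,numpy as np
a=env.capture("scene")["pixels"][70:230,160:340,::-1];b=env.capture("top")["pixels"][170:270,340:480,::-1]
f=lambda i,s:cv2.convertScaleAbs(cv2.resize(i,s,interpolation=2),alpha=1.4)
cv2.imwrite("pics/c.png",np.vstack([f(a,(450,400)),f(b,(450,200))[:200]]) if 0 else np.hstack([f(a,(400,356)),f(b,(400,356))]))
o=env.get_obs();print(o["ee_pos"],o["ee_rot"],o["ft_force"])
E
```

```text
[ 512.25332152 -122.7647027   169.5661738 ] [1.79933344e+02 1.35364338e-02 8.51862941e+01] [ 0.24188822 -0.75445538 -0.41673648]
```

View pics/c.png

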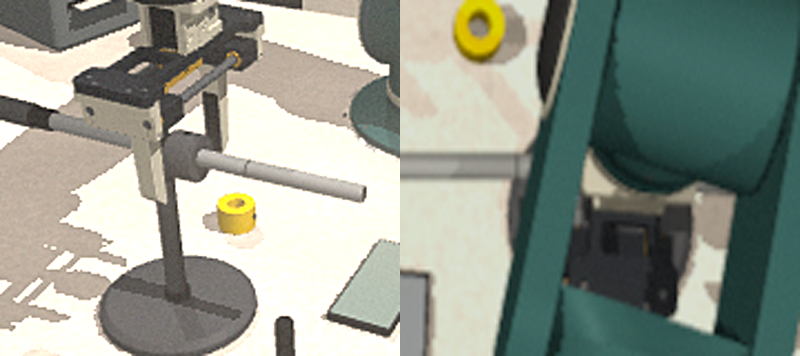

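The fingers straddle the collar: in the left half the near finger is at (150,150) and the collar at (187,155), with nothing touching. Closing gently.

move_arm:
  rows:
    - {"fingers": 0.4, "linear": [0, 0, 0], "yaw": 0}
    - {"fingers": 0.4, "linear": [0, 0, 0], "yaw": 0}
    - {"fingers": 0.45, "linear": [0, 0, 0], "yaw": 0}
    - {"fingers": 0.5, "linear": [0, 0, 0], "yaw": 0}
    - {"fingers": 0.55, "linear": [0, 0, 0], "yaw": 0}
    - {"fingers": 0.6, "linear": [0, 0, 0], "yaw": 0}
    - {"fingers": 0.6, "linear": [0, 0, 0], "yaw": 0}
    - {"fingers": 0.6, "linear": [0, 0, 0], "yaw": 0}
  force: 8

```text
time: 4.32
ee_pos: [511.9, -122.7, 168.6]
ee_rot: [-180.0, 0.0, 85.2]
ft_force: [-1.5, 0.1, 1.7]
width: 44.1
grasp_force: 8.0
```

move_arm:
  rows:
    - {"fingers": 0.6, "linear": [0, 0, -0.05], "yaw": 0}
    - {"fingers": 0.6, "linear": [0, 0, -0.1], "yaw": 0}
    - {"fingers": 0.6, "linear": [0, 0, -0.1], "yaw": 0}

```text
time: 4.7
ee_pos: [511.9, -122.7, 169.5]
ee_rot: [-180.0, -0.0, 85.2]
ft_force: [-1.0, -1.2, -2.5]
width: 43.6
grasp_force: 8.0
```

```bash
cat > o.py <<'E'
from workcell import env
import numpy as np
o=env.get_obs();print({k:np.round(o[k],2).tolist() for k in("time","ee_pos","ee_rot","ft_force","moment","width","grasp_force")})
E
python3 o.py
```

```text
{'time': 4.7, 'ee_pos': [511.93, -122.65, 169.5], 'ee_rot': [-179.99, -0.0, 85.19], 'ft_force': [-0.95, -1.2, -2.47], 'moment': [-0.1, 0.13, 0.01], 'width': 43.64, 'grasp_force': 7.99}
```

move_arm:
  rows:
    - {"fingers": 0.6, "linear": [0, 0, -0.05], "yaw": 0}
    - {"fingers": 0.6, "linear": [0, 0, -0.1], "yaw": 0}
    - {"fingers": 0.6, "linear": [0, 0, -0.1], "yaw": 0}

```text
time: 5.08
ee_pos: [512.0, -122.7, 170.7]
ee_rot: [180.0, 0.0, 85.2]
ft_force: [-0.1, 0.1, -2.0]
width: 43.7
grasp_force: 8.0
```

move_arm:
  rows:
    - {"fingers": 0.6, "linear": [0.4, 0, 0], "yaw": 0}
    - {"fingers": 0.6, "linear": [0.9, 0, 0], "yaw": 0}
    - {"fingers": 0.6, "linear": [1.4, 0, 0], "yaw": 0}
    - {"fingers": 0.6, "linear": [1.5, 0, 0], "yaw": 0}
    - {"fingers": 0.6, "linear": [1.5, 0, 0], "yaw": 0}

```text
time: 5.7
ee_pos: [513.2, -107.6, 170.7]
ee_rot: [180.0, 0.0, 85.2]
ft_force: [0.0, 0.7, -2.0]
width: 43.9
grasp_force: 8.0
```

```bash
python3 o.py
```

```text
{'time': 5.7, 'ee_pos': [513.22, -107.62, 170.67], 'ee_rot': [180.0, 0.0, 85.2], 'ft_force': [0.0, 0.65, -2.0], 'moment': [-0.12, 0.02, -0.02], 'width': 43.89, 'grasp_force': 7.99}
```

move_arm:
  rows:
    - {"fingers": 0.6, "linear": [0.4, 0, 0], "yaw": 0}
    - {"fingers": 0.6, "linear": [0.9, 0, 0], "yaw": 0}
    - {"fingers": 0.6, "linear": [1.4, 0, 0], "yaw": 0}
    - {"fingers": 0.6, "linear": [1.5, 0, 0], "yaw": 0}
    - {"fingers": 0.6, "linear": [1.5, 0, 0], "yaw": 0}

```text
time: 6.32
ee_pos: [514.5, -92.7, 170.7]
ee_rot: [-180.0, 0.0, 85.2]
ft_force: [1.0, 0.3, -2.3]
width: 43.8
grasp_force: 8.0
```

```bash
python3 o.py
```

```text
{'time': 6.32, 'ee_pos': [514.47, -92.68, 170.66], 'ee_rot': [-180.0, 0.0, 85.2], 'ft_force': [0.98, 0.28, -2.28], 'moment': [-0.08, 0.11, -0.06], 'width': 43.83, 'grasp_force': 7.99}
```

move_arm:
  rows:
    - {"fingers": 0.6, "linear": [0.4, 0, 0], "yaw": 0}
    - {"fingers": 0.6, "linear": [0.85, 0, 0], "yaw": 0}
    - {"fingers": 0.6, "linear": [1.3, 0, 0], "yaw": -0.005}
    - {"fingers": 0.6, "linear": [1.7, -0.01, 0], "yaw": -0.01}
    - {"fingers": 0.6, "linear": [1.7, -0.01, 0], "yaw": -0.01}

```text
time: 6.95
ee_pos: [515.8, -75.5, 170.6]
ee_rot: [-180.0, 0.0, 85.8]
ft_force: [0.4, -0.0, -2.1]
width: 43.9
grasp_force: 8.0
```

```bash
python3 o.py
```

```text
{'time': 6.95, 'ee_pos': [515.8, -75.53, 170.65], 'ee_rot': [-180.0, 0.0, 85.79], 'ft_force': [0.44, -0.03, -2.08], 'moment': [-0.08, 0.09, -0.05], 'width': 43.91, 'grasp_force': 7.99}
```

move_arm:
  rows:
    - {"fingers": 0.6, "linear": [0.35, -0.01, 0], "yaw": -0.008}
    - {"fingers": 0.6, "linear": [0.7, -0.02, 0], "yaw": -0.016}
    - {"fingers": 0.6, "linear": [1.0, -0.03, 0], "yaw": -0.023}
    - {"fingers": 0.6, "linear": [1.3, -0.04, 0], "yaw": -0.03}
    - {"fingers": 0.6, "linear": [1.3, -0.04, 0], "yaw": -0.03}

```text
time: 7.58
ee_pos: [516.3, -62.6, 170.6]
ee_rot: [-180.0, 0.0, 87.5]
ft_force: [0.3, -0.3, -3.2]
width: 44.5
grasp_force: 8.0
```

```bash
python3 o.py
```

```text
{'time': 7.58, 'ee_pos': [516.34, -62.61, 170.64], 'ee_rot': [-180.0, 0.0, 87.51], 'ft_force': [0.34, -0.32, -3.24], 'moment': [-0.06, 0.04, -0.05], 'width': 44.47, 'grasp_force': 7.99}
```

move_arm:
  rows:
    - {"fingers": 0.6, "linear": [0.4, 0, 0], "yaw": -0.008}
    - {"fingers": 0.6, "linear": [0.8, 0, 0], "yaw": -0.016}
    - {"fingers": 0.6, "linear": [1.2, 0, 0.01], "yaw": -0.023}
    - {"fingers": 0.6, "linear": [1.6, 0, 0.01], "yaw": -0.023}
    - {"fingers": 0.6, "linear": [1.6, 0, 0.01], "yaw": -0.023}

```text
time: 8.2
ee_pos: [517.1, -46.5, 170.5]
ee_rot: [-180.0, -0.0, 88.8]
ft_force: [0.2, -1.0, -1.7]
width: 43.7
grasp_force: 8.0
```

```bash
python3 o.py
```

```text
{'time': 8.2, 'ee_pos': [517.07, -46.55, 170.54], 'ee_rot': [-180.0, -0.0, 88.82], 'ft_force': [0.25, -0.97, -1.72], 'moment': [-0.08, 0.08, 0.02], 'width': 43.73, 'grasp_force': 7.99}
```

move_arm:
  rows:
    - {"fingers": 0.6, "linear": [0.4, 0, 0], "yaw": 0}
    - {"fingers": 0.6, "linear": [0.9, 0, 0.01], "yaw": 0}
    - {"fingers": 0.6, "linear": [1.4, 0, 0.01], "yaw": 0}
    - {"fingers": 0.6, "linear": [1.9, 0, 0.02], "yaw": 0}
    - {"fingers": 0.6, "linear": [2.0, 0, 0.02], "yaw": 0}
    - {"fingers": 0.6, "linear": [2.0, 0, 0.02], "yaw": 0}

```text
time: 8.95
ee_pos: [517.5, -26.8, 170.3]
ee_rot: [-180.0, 0.0, 88.8]
ft_force: [-0.3, 0.4, -2.0]
width: 44.0
grasp_force: 8.0
```

```bash
python3 o.py
```

```text
{'time': 8.95, 'ee_pos': [517.45, -26.77, 170.33], 'ee_rot': [-180.0, 0.0, 88.81], 'ft_force': [-0.31, 0.44, -1.98], 'moment': [-0.05, 0.1, -0.03], 'width': 44.01, 'grasp_force': 7.99}
```

move_arm:
  rows:
    - {"fingers": 0.6, "linear": [0.5, 0, 0], "yaw": 0}
    - {"fingers": 0.6, "linear": [1.0, 0, 0.01], "yaw": 0}
    - {"fingers": 0.6, "linear": [1.5, 0, 0.01], "yaw": 0}
    - {"fingers": 0.6, "linear": [2.0, 0, 0.01], "yaw": 0}
    - {"fingers": 0.6, "linear": [2.5, 0, 0.02], "yaw": 0}
    - {"fingers": 0.6, "linear": [3.0, 0, 0.02], "yaw": 0}
    - {"fingers": 0.6, "linear": [3.0, 0, 0.02], "yaw": 0}

```text
time: 9.82
ee_pos: [518.1, 3.5, 170.1]
ee_rot: [-180.0, -0.0, 88.8]
ft_force: [-0.5, 0.2, -2.6]
width: 44.1
grasp_force: 8.0
```

```bash
python3 o.py
```

```text
{'time': 9.82, 'ee_pos': [518.1, 3.49, 170.15], 'ee_rot': [-180.0, -0.0, 88.82], 'ft_force': [-0.54, 0.2, -2.56], 'moment': [-0.05, 0.15, -0.05], 'width': 44.09, 'grasp_force': 7.99}
```

move_arm:
  rows:
    - {"fingers": 0.6, "linear": [0.5, 0, 0], "yaw": 0}
    - {"fingers": 0.6, "linear": [1.0, 0, 0.01], "yaw": 0}
    - {"fingers": 0.6, "linear": [1.5, 0, 0.01], "yaw": 0}
    - {"fingers": 0.6, "linear": [2.0, 0, 0.01], "yaw": 0}
    - {"fingers": 0.6, "linear": [2.5, 0, 0.02], "yaw": 0}
    - {"fingers": 0.6, "linear": [3.0, 0, 0.02], "yaw": 0}
    - {"fingers": 0.6, "linear": [3.0, 0, 0.02], "yaw": 0}

```text
time: 10.7
ee_pos: [518.7, 33.5, 169.9]
ee_rot: [-180.0, -0.0, 88.8]
ft_force: [-0.4, -0.6, -2.4]
width: 44.0
grasp_force: 8.0
```

```bash
python3 o.py; python3 - <<'E'
from workcell import env
import cv2
a=env.capture("scene")["pixels"][70:270,190:440,::-1]
cv2.imwrite("pics/d.png",cv2.resize(a,(750,600),interpolation=2))
E
```

```text
{'time': 10.7, 'ee_pos': [518.72, 33.5, 169.93], 'ee_rot': [-180.0, -0.01, 88.82], 'ft_force': [-0.43, -0.57, -2.38], 'moment': [0.02, 0.05, 0.04], 'width': 44.02, 'grasp_force': 7.99}
```

View pics/d.png

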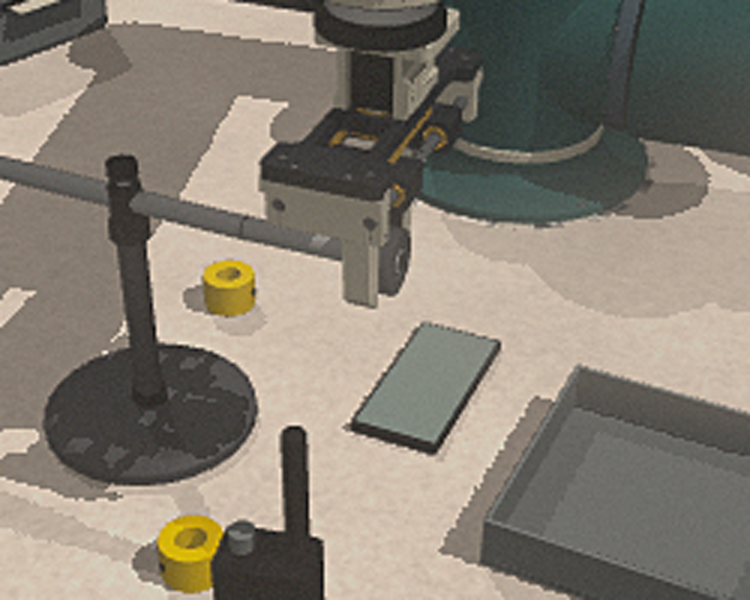

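The collar is at the tip, around (397,262) in the crop, held square with clean forces. Drawing it off and on to the tray.

move_arm:
  rows:
    - {"fingers": 0.6, "linear": [0.5, 0, 0], "yaw": 0}
    - {"fingers": 0.6, "linear": [1.0, 0, 0.01], "yaw": 0}
    - {"fingers": 0.6, "linear": [1.5, 0, 0.01], "yaw": 0}
    - {"fingers": 0.6, "linear": [2.1, 0, 0.01], "yaw": 0}
    - {"fingers": 0.6, "linear": [2.7, 0, 0.02], "yaw": 0}
    - {"fingers": 0.6, "linear": [3.4, 0, 0.02], "yaw": 0}
    - {"fingers": 0.6, "linear": [4.2, 0, 0.02], "yaw": 0}
    - {"fingers": 0.6, "linear": [5.2, 0, 0.02], "yaw": 0}
    - {"fingers": 0.6, "linear": [6.2, 0, 0.02], "yaw": 0}
    - {"fingers": 0.6, "linear": [7.5, 0, 0.02], "yaw": 0}
    - {"fingers": 0.6, "linear": [10, -0.8, 0.02], "yaw": 0}
    - {"fingers": 0.6, "linear": [13, -1.6, 0.02], "yaw": 0}
    - {"fingers": 0.6, "linear": [16, -2.4, 0.02], "yaw": 0}
    - {"fingers": 0.6, "linear": [19, -3.2, 0.02], "yaw": 0}
    - {"fingers": 0.6, "linear": [20.6, -3.2, 0.02], "yaw": 0}
    - {"fingers": 0.6, "linear": [20.6, -3.2, 0.02], "yaw": 0}
    - {"fingers": 0.6, "linear": [20.6, -3.2, 0.02], "yaw": 0}

```text
time: 12.88
ee_pos: [491.3, 239.2, 169.6]
ee_rot: [-180.0, 0.0, 88.8]
ft_force: [0.4, -0.2, -1.4]
width: 43.9
grasp_force: 8.0
```

```bash
python3 o.py; python3 - <<'E'
from workcell import env
import cv2
a=env.capture("scene")["pixels"][100:320,310:530,::-1]
cv2.imwrite("pics/e.png",cv2.resize(a,(600,600),interpolation=2))
E
```

```text
{'time': 12.88, 'ee_pos': [491.26, 239.23, 169.63], 'ee_rot': [-179.99, 0.02, 88.78], 'ft_force': [0.42, -0.19, -1.42], 'moment': [-0.03, 0.09, -0.06], 'width': 43.91, 'grasp_force': 7.99}
```

View pics/e.png

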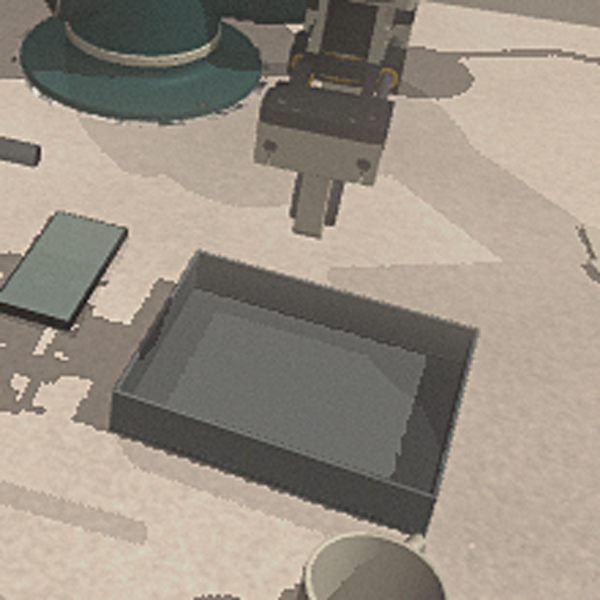

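The collar, dark behind the finger at (315,200), is above the tray. The tray rim corners in the crop are (200,252), (478,328), (432,497) and (117,390). I check the tray centre before descending.

```bash
python3 - <<'E'
from h import *
S=load("scene0")
P=[onz(S,(310+x/2.727,100+y/2.727),40) for x,y in((200,252),(478,328),(432,497),(117,390))]
print(np.round(P),np.mean(P,0).round())
E
```

```text
[[389. 153.  40.]
 [410. 377.  40.]
 [598. 354.  40.]
 [572. 133.  40.]] [492. 254.  40.]
```

move_arm:
  rows:
    - {"fingers": 0.6, "linear": [0.5, 0, 2], "yaw": 0}
    - {"fingers": 0.6, "linear": [1, 0, 5], "yaw": 0}
    - {"fingers": 0.6, "linear": [1, 0, 8], "yaw": 0}
    - {"fingers": 0.6, "linear": [1, 0, 11], "yaw": 0}
    - {"fingers": 0.6, "linear": [1, 0, 13.5], "yaw": 0}
    - {"fingers": 0.6, "linear": [1, 0, 15], "yaw": 0}
    - {"fingers": 0.6, "linear": [1, 0, 15.6], "yaw": 0}
    - {"fingers": 0.6, "linear": [1, 0, 15.8], "yaw": 0}
    - {"fingers": 0.6, "linear": [1, 0, 15.8], "yaw": 0}
    - {"fingers": 0.6, "linear": [1, 0, 15.8], "yaw": 0}

```text
time: 14.18
ee_pos: [491.6, 249.9, 12.4]
ee_rot: [179.9, -0.0, 88.8]
ft_force: [0.8, 0.9, -2.1]
width: 43.9
grasp_force: 8.0
```

move_arm:
  rows:
    - {"fingers": 0.6, "linear": [0, 0, 0.1], "yaw": 0}
    - {"fingers": 0.6, "linear": [0, 0, 0.2], "yaw": 0}
    - {"fingers": 0.6, "linear": [0, 0, 0.3], "yaw": 0}
    - {"fingers": 0.6, "linear": [0, 0, 0.4], "yaw": 0}
    - {"fingers": 0.6, "linear": [0, 0, 0.4], "yaw": 0}

```text
time: 14.8
ee_pos: [491.2, 249.7, 7.6]
ee_rot: [-180.0, 0.0, 88.8]
ft_force: [0.0, 0.2, -2.6]
width: 44.0
grasp_force: 8.0
```

move_arm:
  rows:
    - {"fingers": 0.6, "linear": [0, 0, 0.07], "yaw": 0}
    - {"fingers": 0.6, "linear": [0, 0, 0.15], "yaw": 0}
    - {"fingers": 0.6, "linear": [0, 0, 0.15], "yaw": 0}
    - {"fingers": 0.6, "linear": [0, 0, 0.15], "yaw": 0}

```text
time: 15.3
ee_pos: [491.4, 249.8, 6.4]
ee_rot: [180.0, -0.0, 88.8]
ft_force: [-1.0, -0.6, 1.0]
width: 43.9
grasp_force: 8.0
```

move_arm:
  rows:
    - {"fingers": 0.6, "linear": [0, 0, 0.06], "yaw": 0}
    - {"fingers": 0.6, "linear": [0, 0, 0.06], "yaw": 0}
    - {"fingers": 0.6, "linear": [0, 0, 0.06], "yaw": 0}

```text
time: 15.68
ee_pos: [491.4, 249.9, 6.3]
ee_rot: [180.0, -0.0, 88.8]
ft_force: [-3.9, -0.8, 6.9]
width: 43.9
grasp_force: 8.0
```

move_arm:
  rows:
    - {"fingers": 0.5, "linear": [0, 0, 0], "yaw": 0}
    - {"fingers": 0.45, "linear": [0, 0, 0], "yaw": 0}
    - {"fingers": 0.4, "linear": [0, 0, 0], "yaw": 0}
    - {"fingers": 0.3, "linear": [0, 0, 0], "yaw": 0}
    - {"fingers": 0.2, "linear": [0, 0, 0], "yaw": 0}
    - {"fingers": 0.2, "linear": [0, 0, 0], "yaw": 0}
    - {"fingers": 0.2, "linear": [0, 0, -1], "yaw": 0}
    - {"fingers": 0.2, "linear": [0, 0, -3], "yaw": 0}
    - {"fingers": 0.2, "linear": [0, 0, -7], "yaw": 0}
    - {"fingers": 0.2, "linear": [0, 0, -12], "yaw": 0}
    - {"fingers": 0.2, "linear": [0, 0, -17], "yaw": 0}
    - {"fingers": 0.2, "linear": [0, 0, -20], "yaw": 0}
    - {"fingers": 0.2, "linear": [0, 0, -20], "yaw": 0}
    - {"fingers": 0.2, "linear": [0, 0, -20], "yaw": 0}

```text
time: 17.42
ee_pos: [491.0, 249.7, 205.6]
ee_rot: [-180.0, 0.0, 88.8]
ft_force: [0.9, -0.5, 0.2]
width: 74.1
grasp_force: 0.0
```

```bash
python3 o.py; python3 - <<'E'
from workcell import env
import cv2
a=env.capture("scene")["pixels"][:,:,::-1]
cv2.imwrite("pics/f.png",a)
E
```

```text
{'time': 17.42, 'ee_pos': [491.01, 249.65, 205.64], 'ee_rot': [-179.99, 0.0, 88.8], 'ft_force': [0.86, -0.5, 0.16], 'moment': [-0.08, 0.03, 0.01], 'width': 74.06, 'grasp_force': 0.0}
```

View pics/f.png

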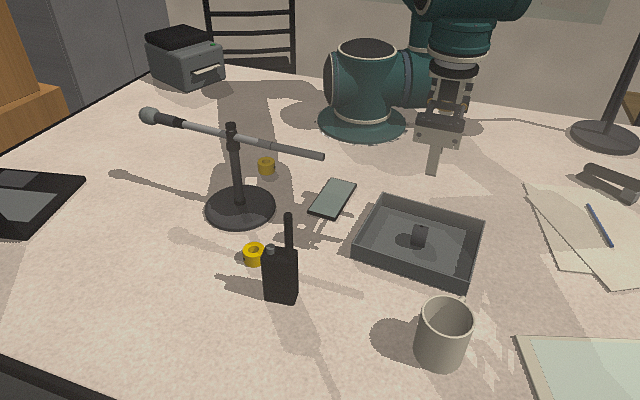

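The collar lies on its side in the tray at (420,237), the gripper is clear, and the radio, mug and phone are where they were. Handing in.

```bash
python3 -c "
from workcell import env
print(env.sign_off())"
```

```text
the job is handed in; nothing more can be done
None
```

The counterweight was drawn off the tail end, set down by hand in the tray and let go, the radio, mug and phone look unmoved in the last picture, and the job is handed in; no verdict was returned.

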